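# Shim the grain filling-hopper stand level

### The arm

A 6-joint arm with a two-finger parallel gripper is mounted at the origin on a cart in front of the work surface, level with it; the furniture and walls round the work are solid. World frame = base frame: x ahead of the robot, y to its left, z up, the work surface at z = 0. Lengths are in m, angles in rad, forces in N, time in s.
With the tool pointing down it reaches from about 0.3 to 0.875 m from the base axis. Payload 6.4 kg.
Tool frame: the origin (TCP) lies at the very end of the fingers, on their centre line; the grasp point (between the pads) lies 19 mm behind it; z points along the fingers, y is the line along which they close (so a half turn about z gives the same grasp; the last joint's range is limited). The gripper opens to 88 mm and grips with 3 to 60 N. Pads are 18 mm wide; open, the fingers measure 123 mm over their backs; the gripper's body (75 mm by 187 mm) begins 45 mm behind the grasp point.
Start: joints at [1.125, 0.181, 1.607, -0, 1.354, -0.206], TCP at [0.137, 0.559, 0.239] pointing down, gripper open.
Joint ranges: [-2.99, 2.99], [-0.89, 2.07], [0.3, 2.58], [-1.14, 4.28], [0, 2.63], [-3.12, 3.12]. Speed limits (rad/s): [2.57, 2.57, 3.01, 3.14, 3.14, 3.14].

### API

Orientations are given as a rotation vector (axis times angle).
In Python, from bench import ctrl, viewer, monitor gives the robot as it stands (ctrl), with the cameras (viewer) and the readings (monitor).
- The arm moves only by the tool shift_gripper, called after "Request:" as name(argument=value, ...) on one line, values as JSON. Schema: {"type":"object","properties":{"increments":{"type":"string"},"force":{"type":"number"},"only":{"type":"string"},"quiet":{"type":"boolean"},"lines":{"type":"string"}},"required":["increments"],"additionalProperties":false}. increments is a string of 1 to 12 rows, parted by semicolons, with the numbers parted by commas; each row has 7 numbers: dx, dy, dz in a scale on which 1.0 is 0.5 m, then a rotation vector rx, ry, rz in parts of the range, where 1.0 means 2 pi rad, then the finger opening in m; each row shifts and turns the commanded pose from where the row before left it, along the tool's axes as they then stand; what a row does not reach is not made up. A row lasts 1/12 s, in which the tool goes at most 0.0417 m and 0.125 rad, less where a joint would pass 70% of its speed; a pose out of reach is approached as far as the arm can. The fingers move at their own pace and stop on an object; force is the grip in N (left out, the last holds). Time passes only in rows, so rows that do not move let the fingers close. The tool returns the time, the measured TCP pose, the force, the opening and the grip force at its end. only (a regular expression) keeps the lines of the reply that match it, lines (a string "A,B") keeps lines A to B, and quiet returns only ok. Input that does not fit is refused with a message, and nothing moves.
- monitor.get_state(): the state, without advancing time (a new reading comes with each control period).
- viewer.camera(name): name is "side" or "top"; returns the picture (400x640x3 uint8, blue, green, red); there is no depth.
- viewer.camera_model(name): a dict with "intrinsics" (3x3 intrinsics, pixels), "dist" ([k1, k2, p1, p2, k3] as OpenCV has them; the pictures are not rectified), "world_to_cam" (4x4, takes a point from world to camera coordinates). Camera axes: x right, y down, z forward; pixel columns grow to the right and rows downward; lengths in m; the calibration is good to about 2 mm. A picture is of the moment at which its call begins. camera_model takes no time and is no camera call.
- ctrl.hand_in(): hands the job in; it is judged then, once.
The state is a dict: "clock": time; "joint_positions": joint angles; "joint_vel": joint speeds; "joint_torque": joint torques, N m; "tool_pos": TCP position; "ee_rot": TCP orientation; "force": force on the tool from outside, world axes, zero at the start; "moment": the same for the moment, N m; "opening": finger opening in m; "grip_force": force on a finger pad.
Only numpy, scipy, OpenCV 4.12 (cv2) and the standard library are available. Lean on these libraries where they do the work, as an engineer would, in place of code of your own. Each camera call takes 0.05 s, during which the arm holds its last target. There are 200 camera calls.

### The job

The filling-hopper stand sits nose-down, so its test weights read wrong. Push an orange wedge shim, thin end first, under the front edge of its base plate beside each of the two front toes, until the stand is level both ways and the bubble of its round level lies wholly inside the black ring; leave it resting on both shims, without shoving the stand along the bench or disturbing the other things.

Things in the scene. Friction and masses are not known exactly. Their poses are not given: they have to be found in the camera images.
- hopper_stand: free-standing grain filling-hopper stand, 1.6 to 2.4 kg, 0.27 m high: green base plate 200 (x) x 190 (y) x 12 mm, brass measure, rear column, hopper. Origin: centre of the plate's underside; x to its back (away from the robot, yaw within 0.3 rad), y to its left. Leans 2.5 to 5 degrees forward on two 6 mm deep toes under its front corners (|y| 81 to 93 mm) and one locked rear foot (x = +85 mm)
- front_left_edge (a point): lower front edge of the base plate near its left corner, at (-100, +50, 0) mm in the stand's frame, about 6 mm above the bench at the start: a shim goes in here along the stand's +x (clear underneath for |y| under 80 mm). Pushing takes under 20 N; it stays where left. The stand is level when this edge is 14 to 22 mm up: 6 mm + 185 mm x starting tilt (rad)
- front_right_edge (a point): the same near the right corner, at (-100, -50, 0) mm in the stand's frame
- bubble_ring (a point): centre of the black ring (inner diameter 16 mm) on the yellow-green face (43 mm across) of the stand's round level, in the middle of the plate's front, 68 mm ahead of the origin and 18.5 mm above the plate's underside
- bubble_x (a joint): place (rad) of the level's bubble (white, 11 mm across) on the dome of its vial, along the stand's x: equals the stand's tilt that way, positive when the back is high, 0 when level. The bubble moves 1.5 mm from the ring's centre for every 0.01 rad, towards the high side, and settles in under a second
- bubble_y (a joint): the same along the stand's y: positive when the left side is high
- shim_1: orange plastic wedge shim, 140 x 34 mm, 85 g, lying flat. Origin: centre of its underside. Thin end (3 mm) 70 mm from the origin to its +x, thick end (29 mm) 70 mm to its -x, the top sloping evenly (height = 3 mm + 0.186 x distance from the thin end). Grip it across its width near the thick end. The two shims are alike; either serves either corner.
- shim_2: orange plastic wedge shim, 140 x 34 mm, 85 g, lying flat. Origin: centre of its underside. Thin end (3 mm) 70 mm from the origin to its +x, thick end (29 mm) 70 mm to its -x, the top sloping evenly (height = 3 mm + 0.186 x distance from the thin end). Grip it across its width near the thick end. The two shims are alike; either serves either corner.
- shim_1_thin (a point): lower edge of shim_1's thin end, 70 mm along its +x from its origin
- shim_1_thick (a point): lower edge of shim_1's thick end, 70 mm along its -x from its origin
- shim_2_thin (a point): lower edge of shim_2's thin end, 70 mm along its +x from its origin
- shim_2_thick (a point): lower edge of shim_2's thick end, 70 mm along its -x from its origin
- tin_1: bystander, leave alone: low grey lidded moisture tin, 62 mm across, 24 mm high; origin at the centre of its underside
- stopwatch: bystander, leave alone: white bench timer, 60 x 60 x 18 mm; origin at the centre of its underside
- tweezers: bystander, leave alone: tweezers lying flat, 16 x 131 x 10 mm, long along their own y; origin at the centre of its underside
- marker: bystander, leave alone: red and white marker pen lying flat, 17 x 135 x 16 mm, long along its own y; origin at the centre of its underside
- jar_1: bystander, leave alone: rice sample jar with a blue cap, 54 mm across, 92 mm high; origin at the centre of its underside
- bench_brush: bystander, leave alone: small green bench brush lying flat, 30 x 85 x 22 mm, long along its own y; origin at the centre of its underside

How it is judged:
By the outcome, as a careful person would: the job done as asked, in the order asked, and still so for the second after the job is handed in, with the robot touching nothing.
It also fails if it takes over 72 s, if anything falls off the work surface, if the arm or the gripper's body presses on something with over 40 N, if the wrist force passes 120 N, or if a joint passes its speed limit or range.

## Working session

There is one attempt and no reset: what is moved stays moved. The work goes in short steps, Python scripts to look and compute and a tool call to move; the robot and the scene stay as the last step left them, time stands still between calls to the robot, and variables do not carry over. Pictures are saved under pics/ and viewed, at most 10 in all, crops included, and the job is handed in when it is done.

```bash
ls; mkdir -p pics
```

Run:
```python
from bench import ctrl, viewer, monitor
import cv2,numpy as np
for n in("side","top"):
    cv2.imwrite(f"pics/{n}0.png",viewer.camera(n)); m=viewer.camera_model(n)
    print(n,np.round(m["intrinsics"],1).tolist(),m["dist"],np.round(m["world_to_cam"],3).tolist())
s=monitor.get_state();print(s["tool_pos"],s["ee_rot"],s["opening"],s["clock"])
```

```text
bench.py
pics
side [[504.2, 0.0, 314.8], [0.0, 504.2, 209.1], [0.0, 0.0, 1.0]] [0.00774048 0.         0.         0.         0.        ] [[-0.994, -0.113, -0.0, 0.54], [-0.056, 0.489, -0.871, 0.039], [0.099, -0.865, -0.492, 1.326], [0.0, 0.0, 0.0, 1.0]]
top [[406.7, 0.0, 320.1], [0.0, 406.7, 202.0], [0.0, 0.0, 1.0]] [-0.10084604  0.          0.          0.          0.        ] [[-0.012, -1.0, 0.027, -0.002], [-0.995, 0.009, -0.1, 0.525], [0.1, -0.028, -0.995, 1.089], [0.0, 0.0, 0.0, 1.0]]
[0.13632944 0.55811233 0.2379044 ] [-3.75693369e-01 -3.11852252e+00  2.33954365e-03] 0.08800721415932762 0.1
```

View pics/side0.png

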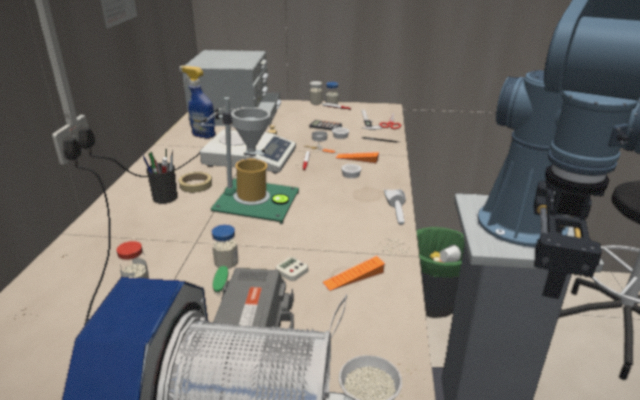

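View pics/top0.png

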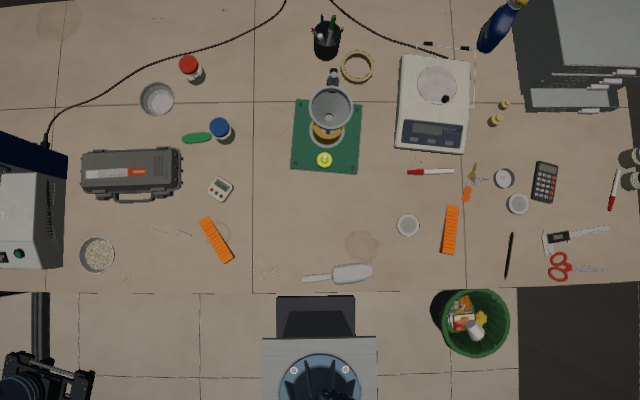

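Create h.py:
```python
from bench import ctrl, viewer, monitor
import cv2,numpy as np
from scipy.spatial.transform import Rotation as R
def ray(n,px,z):
    m=viewer.camera_model(n);T=np.array(m["world_to_cam"]);px=np.array(px,float).reshape(-1,1,2)
    u=cv2.undistortPoints(px,np.array(m["intrinsics"]),np.array(m["dist"]))[:,0]
    d=np.c_[u,np.ones(len(u))]@T[:3,:3];c=-T[:3,:3].T@T[:3,3]
    return c+d*((np.broadcast_to(z,len(u))-c[2])/d[:,2])[:,None]
def proj(n,P):
    m=viewer.camera_model(n);T=np.array(m["world_to_cam"])
    return cv2.projectPoints(np.array(P,float).reshape(-1,1,3),cv2.Rodrigues(T[:3,:3])[0],T[:3,3],np.array(m["intrinsics"]),np.array(m["dist"]))[0][:,0]
def blobs(im,lo,hi,amin):
    hsv=cv2.cvtColor(im,cv2.COLOR_BGR2HSV);k=cv2.inRange(hsv,lo,hi)
    return [c for c in cv2.findContours(k,cv2.RETR_EXTERNAL,cv2.CHAIN_APPROX_NONE)[0] if cv2.contourArea(c)>amin]
ORANGE=((5,150,120),(18,255,255))
GREEN=((60,80,30),(90,255,200))
def to_tool(d):
    s=monitor.get_state();return R.from_rotvec(s["ee_rot"]).inv().apply(d)
```

Run:
```python
from h import *
t=cv2.imread("pics/top0.png");s=cv2.imread("pics/side0.png")
for c in blobs(t,*ORANGE,200):
    q=cv2.boxPoints(cv2.minAreaRect(c));print("shim px",q.round(1).tolist(),cv2.contourArea(c))
    q=q[np.argsort(q[:,1])]  # top rows first = thin
    P=ray("top",q,[.003,.003,.029,.029]);a,b=P[:2].mean(0),P[2:].mean(0)
    print("thin",a.round(4),"thick",b.round(4),"len",np.linalg.norm((a-b)[:2]).round(4),"w",np.linalg.norm(P[0]-P[1]).round(4),np.linalg.norm(P[2]-P[3]).round(4),"yaw",np.arctan2(*(a-b)[1::-1]).round(3))
for c in blobs(t,*GREEN,1500):
    q=cv2.boxPoints(cv2.minAreaRect(c));print("plate px",q.round(1).tolist(),cv2.contourArea(c))
    P=ray("top",q,.022);print(P.round(4).tolist())
for n,r,f in(("top",(95,180,285,370),5),("side",(170,225,205,305),7)):
    i=(t if n=="top" else s)[r[0]:r[1],r[2]:r[3]];globals()[n]=cv2.resize(i,(600,int(600*i.shape[0]/i.shape[1])),interpolation=cv2.INTER_CUBIC)
v=np.vstack([cv2.resize(top,(0,0),fx=.55,fy=.55),cv2.resize(side,(330,182))]);cv2.imwrite("pics/crop0.png",v)
def bub(n,im,r):
  for nm,lo,hi in(("face",(28,100,100),(48,255,255)),):
    for c in blobs(im,lo,hi,20):
        m=cv2.moments(c);print(n,nm,m["m10"]/m["m00"],m["m01"]/m["m00"],m["m00"],cv2.boundingRect(c))
bub("top",t,0);bub("side",s,0)
```

```text
shim px [[197.5, 221.5], [208.0, 215.1999969482422], [233.60000610351562, 257.3999938964844], [223.10000610351562, 263.79998779296875]] 549.0
thin [0.4846 0.3204 0.003 ] thick [0.3681 0.2427 0.029 ] len 0.14 w 0.0342 0.033 yaw 0.588
shim px [[441.3999938964844, 253.1999969482422], [446.79998779296875, 204.39999389648438], [458.79998779296875, 205.8000030517578], [453.3999938964844, 254.5]] 528.0
thin [ 0.5149 -0.3866  0.003 ] thick [ 0.3779 -0.3563  0.029 ] len 0.1403 w 0.0353 0.0341 yaw -0.218
plate px [[289.79998779296875, 167.89999389648438], [295.6000061035156, 99.0999984741211], [361.79998779296875, 104.5999984741211], [356.0, 173.39999389648438]] 2743.5
[[0.6213, 0.0755, 0.022], [0.8197, 0.0589, 0.022], [0.803, -0.1294, 0.022], [0.6044, -0.1083, 0.022]]
top face 324.10674157303373 159.2687265917603 178.0 (316, 152, 17, 16)
side face 279.9587628865979 198.19072164948454 97.0 (272, 194, 17, 9)
```

View pics/crop0.png

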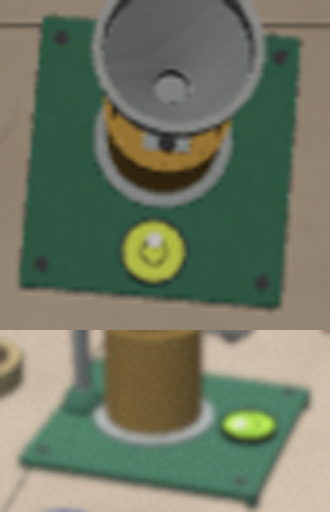

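The pictures show:
- **Shims:** centred at top-view pixels (216,240) and (450,230). Both have their thick end toward the robot, and both measure 140 mm long.
- **Stand:** yawed about -0.088 rad.
- **Bubble:** about 3 px (8 mm) behind the ring centre, so the tilt is about 0.055 rad.

I'll start with the left shim.

Add to h.py:
```python
def goal(x,y,z,psi):
    s=monitor.get_state();M=R.from_rotvec(s["ee_rot"]).as_matrix();p=np.array(s["tool_pos"])
    cur=np.arctan2(-M[0,1],M[1,1]);d=np.array([x,y,z])-p
    u=np.array([np.cos(psi),np.sin(psi)]);v=np.array([-u[1],u[0]])
    print("clock %.2f psi %.3f: first rz %.3f; then (tool) dx %.4f dy %.4f dz %.4f; tilt %.3f F %s"%(s["clock"],cur,-(psi-cur),-d[:2]@u,d[:2]@v,-d[2],np.arccos(-M[2,2]),np.round(s["force"],1)))
```

```bash
python3 -c "
from h import *
print(ray('top',[[324.4,159.8]],.026), ray('side',[[280,198.2]],.026))
goal(.383,.2527,.1,.588)"
```

```text
[[ 0.64262559 -0.02051857  0.026     ]] [[ 0.64281258 -0.02080529  0.026     ]]
clock 0.10 psi -0.240: first rz -0.828; then (tool) dx -0.0358 dy -0.3909 dz 0.1379; tilt 0.002 F [ 0.4 -0.  -0.2]
```

The manual's scale: shifts go in shares of 0.5 m and turns go in shares of 2 pi rad. Converting my numbers, 0.02 m is 0.04, 0.018 m is 0.036, -0.119 rad is -0.0189.

Request:
shift_gripper(increments="0,0,0.04,0,0,-0.0188,0.07;0,0,0.04,0,0,-0.0188,0.07;0,0,0.04,0,0,-0.0188,0.07;0,0,0.04,0,0,-0.0188,0.07;0,0,0.04,0,0,-0.0188,0.07;0,0,0.04,0,0,-0.0189,0.07;0,0,0.036,0,0,-0.0189,0.07")

```text
clock: 0.68
tool_pos: [0.1362, 0.5579, 0.099]
ee_rot: [0.919, -3.003, 0.002]
force: [0.2, 0.3, 0.2]
opening: 0.0704
grip_force: 0.0
```

Request:
shift_gripper(increments="-0.0072,-0.071,0,0,0,0,0.07;-0.0072,-0.071,0,0,0,0,0.07;-0.0072,-0.071,0,0,0,0,0.07;-0.0072,-0.071,0,0,0,0,0.07;-0.0072,-0.071,0,0,0,0,0.07;-0.0072,-0.071,0,0,0,0,0.07;-0.0072,-0.071,0,0,0,0,0.07;-0.0072,-0.071,0,0,0,0,0.07;-0.0072,-0.071,0,0,0,0,0.07;-0.0072,-0.071,0,0,0,0,0.07;-0.0072,-0.071,0,0,0,0,0.07;0,0,0,0,0,0,0.07")

```text
clock: 1.68
tool_pos: [0.3899, 0.2519, 0.101]
ee_rot: [-0.903, 3.007, -0.003]
force: [0.3, -0.2, 0.4]
opening: 0.0701
grip_force: 0.0
```

```bash
python3 -c "
from h import *
goal(.383,.2527,.005,.588)"
```

```text
clock 1.68 psi 0.583: first rz -0.005; then (tool) dx 0.0053 dy 0.0046 dz 0.0960; tilt 0.003 F [ 0.3 -0.2  0.4]
```

Converted, 0.033 m is 0.066, 0.03 m is 0.06.

Request:
shift_gripper(increments="0.01,0.009,0.06,0,0,0,0.07;0,0,0.066,0,0,0,0.07;0,0,0.066,0,0,0,0.07;0,0,0,0,0,0,0.07;0,0,0,0,0,0,0.03;0,0,0,0,0,0,0.03;0,0,0,0,0,0,0.02;0,0,0,0,0,0,0.02;0,0,0,0,0,0,0.02;0,0,0,0,0,0,0.02", force=40)

```text
clock: 2.52
tool_pos: [0.3796, 0.2567, 0.0051]
ee_rot: [-0.911, 3.006, -0.0]
force: [-0.4, 0.4, 1.0]
opening: 0.0337
grip_force: 39.5
```

```bash
python3 -c "
from h import *
goal(.383,.2527,.005,.588)"
```

```text
clock 2.52 psi 0.588: first rz 0.000; then (tool) dx -0.0006 dy -0.0053 dz 0.0001; tilt 0.001 F [-0.4  0.4  1. ]
```

Converted, -0.02 m is -0.04, -0.01 m is -0.02, 0.1127 rad is 0.0179.

Request:
shift_gripper(increments="0,0,-0.04,0,0,0,0.02;0,0,-0.04,0,0,0,0.02;0,0,-0.02,0,0,0.0179,0.02;0,0,0,0,0,0.0179,0.02;0,0,0,0,0,0.0179,0.02;0,0,0,0,0,0.0179,0.02;0,0,0,0,0,0.0179,0.02;0,0,0,0,0,0.0179,0.02;0,0,0,0,0,0,0.02", force=40)

```text
clock: 3.27
tool_pos: [0.3794, 0.2566, 0.0548]
ee_rot: [-0.144, -3.138, -0.0]
force: [0.5, 0.3, -0.7]
opening: 0.0338
grip_force: 39.5
```

```bash
python3 -c "
from h import *
goal(.474,.0453,.005,-.088)"
```

```text
clock 3.27 psi -0.092: first rz -0.004; then (tool) dx -0.1128 dy -0.2022 dz 0.0498; tilt 0.000 F [ 0.5  0.3 -0.7]
```

Converted, -0.0253 m is -0.0506, -0.0251 m is -0.0502, -0.004 rad is -0.0006.

Request:
shift_gripper(increments="-0.0282,-0.0506,0,0,0,-0.0006,0.02;-0.0282,-0.0506,0,0,0,0,0.02;-0.0282,-0.0506,0,0,0,0,0.02;-0.0282,-0.0506,0,0,0,0,0.02;-0.0282,-0.0506,0,0,0,0,0.02;-0.0282,-0.0506,0,0,0,0,0.02;-0.0282,-0.0506,0,0,0,0,0.02;-0.0282,-0.0502,0,0,0,0,0.02;0,0,0.05,0,0,0,0.02;0,0,0.036,0,0,0,0.02;0,0,0,0,0,0,0.02;0,0,0,0,0,0,0.02", force=40)

```text
clock: 4.27
tool_pos: [0.4737, 0.0458, 0.0111]
ee_rot: [-0.128, -3.136, -0.001]
force: [-0.4, 0.2, -0.2]
opening: 0.0336
grip_force: 39.5
```

Run:
```python
from h import *
goal(.474,.0453,.005,-.088)
t=viewer.camera("top");cv2.imwrite("pics/top1.png",t);s=viewer.camera("side");cv2.imwrite("pics/side1.png",s)
a=cv2.resize(t[90:250,270:370],(500,800),interpolation=cv2.INTER_CUBIC)[:600]
b=cv2.resize(s[150:250,200:400],(800,400),interpolation=cv2.INTER_CUBIC)
cv2.imwrite("pics/c1.png",np.hstack([cv2.resize(a,(300,360)),cv2.resize(b,(500,250)) if 0 else cv2.resize(b,(500,360))]))
```

```text
clock 4.27 psi -0.082: first rz 0.006; then (tool) dx -0.0003 dy -0.0005 dz 0.0061; tilt 0.003 F [-0.4  0.2 -0.2]
```

View pics/c1.png

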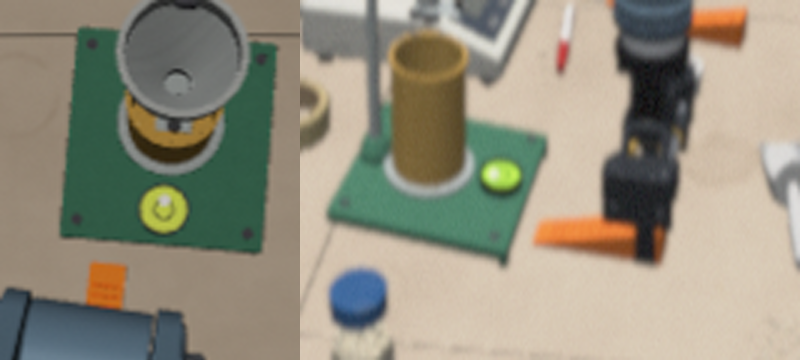

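Converted, -0.008 m is -0.016, -0.006 m is -0.012, 0.006 rad is 0.001.

Request:
shift_gripper(increments="0,-0.001,0.012,0,0,0.001,0.02;-0.016,0,0,0,0,0,0.02;-0.016,0,0,0,0,0,0.02;-0.016,0,0,0,0,0,0.02;-0.016,0,0,0,0,0,0.02;-0.016,0,0,0,0,0,0.02;-0.016,0,0,0,0,0,0.02;-0.012,0,0,0,0,0,0.02;-0.012,0,0,0,0,0,0.02;0,0,0,0,0,0,0.02", force=50)

```text
clock: 5.2
tool_pos: [0.533, 0.0403, 0.0051]
ee_rot: [-0.14, -3.133, -0.001]
force: [-6.6, 1.4, 2.4]
opening: 0.0334
grip_force: 49.5
```

Run:
```python
from h import *
goal(.616-.1226*.996+.072*.996,.0328+.0506*.088,.005,-.088)
```

```text
clock 5.20 psi -0.089: first rz -0.001; then (tool) dx -0.0328 dy -0.0001 dz 0.0001; tilt 0.006 F [-6.6  1.4  2.4]
```

Converted, -0.006 m is -0.012.

Request:
shift_gripper(increments="-0.012,0,0,0,0,0,0.02;-0.012,0,0,0,0,0,0.02;-0.012,0,0,0,0,0,0.02;-0.012,0,0,0,0,0,0.02;-0.012,0,0,0,0,0,0.02;0,0,0,0,0,0,0.02;0,0,0,0,0,0,0.02", force=50)

```text
clock: 5.78
tool_pos: [0.5633, 0.0376, 0.0051]
ee_rot: [-0.14, -3.134, -0.001]
force: [-5.5, 1.4, 1.7]
opening: 0.034
grip_force: 49.5
```

Run:
```python
from h import *
goal(.616-.1226*.996+.072*.996,.0328+.0506*.088,.005,-.088)
t=viewer.camera("top");cv2.imwrite("pics/top2.png",t);s=viewer.camera("side");cv2.imwrite("pics/side2.png",s)
for n,im in(("top",t),("side",s)):
    for c in blobs(im,(28,100,100),(48,255,255),20):
        m=cv2.moments(c);p=[m["m10"]/m["m00"],m["m01"]/m["m00"]];print(n,p,m["m00"],ray(n,[p],.03))
a=t[90:210,270:370];b=s[150:250,200:400]
cv2.imwrite("pics/c2.png",np.hstack([cv2.resize(a,(300,360),interpolation=cv2.INTER_CUBIC),cv2.resize(b,(500,360),interpolation=cv2.INTER_CUBIC)]))
```

```text
clock 5.78 psi -0.089: first rz -0.001; then (tool) dx -0.0023 dy -0.0002 dz 0.0001; tilt 0.004 F [-5.5  1.4  1.7]
side [279.0673076923077, 195.48397435897434] 52.0 [[ 0.64671751 -0.028903    0.03      ]]
```

View pics/c2.png

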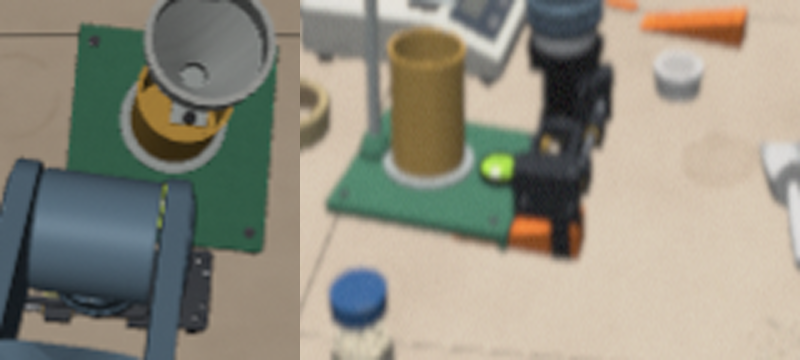

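Converted, -0.03 m is -0.06, -0.02 m is -0.04, 0.065 rad is 0.0103.

Request:
shift_gripper(increments="0,0,0,0,0,0,0.06;0,0,0,0,0,0,0.06;0,0,0,0,0,0,0.06;0,0,-0.04,0,0,0,0.06;0,0,-0.06,0,0,0,0.07;0,0,-0.06,0,0,0,0.07;0,0,-0.04,0,0,0.0103,0.07;0,0,0,0,0,0.0103,0.07;0,0,0,0,0,0,0.07;0,0,0,0,0,0,0.07")

```text
clock: 6.72
tool_pos: [0.5647, 0.037, 0.1059]
ee_rot: [0.342, 3.122, -0.0]
force: [0.3, -0.2, -0.7]
opening: 0.07
grip_force: 0.0
```

Run:
```python
from h import *
goal(.395,-.36,.005,-.218)
```

```text
clock 6.72 psi -0.218: first rz 0.000; then (tool) dx 0.0798 dy -0.4243 dz 0.1009; tilt 0.001 F [ 0.3 -0.2 -0.7]
```

Converted, -0.0386 m is -0.0772, 0.0073 m is 0.0146.

Request:
shift_gripper(increments="0.0144,-0.0772,0,0,0,0,0.07;0.0144,-0.0772,0,0,0,0,0.07;0.0144,-0.0772,0,0,0,0,0.07;0.0144,-0.0772,0,0,0,0,0.07;0.0144,-0.0772,0,0,0,0,0.07;0.0146,-0.0772,0,0,0,0,0.07;0.0146,-0.0772,0,0,0,0,0.07;0.0146,-0.0772,0,0,0,0,0.07;0.0146,-0.0772,0,0,0,0,0.07;0.0146,-0.0772,0,0,0,0,0.07;0.0146,-0.0772,0,0,0,0,0.07;0,0,0,0,0,0,0.07")

```text
clock: 7.72
tool_pos: [0.3913, -0.3659, 0.1053]
ee_rot: [-0.35, -3.122, 0.004]
force: [0.0, 0.9, -0.2]
opening: 0.0699
grip_force: 0.0
```

Run:
```python
from h import *
goal(.395,-.36,.005,-.218)
t=viewer.camera("top");cv2.imwrite("pics/top3.png",t);s=viewer.camera("side");cv2.imwrite("pics/side3.png",s)
for n,im in(("top",t),("side",s)):
    for c in blobs(im,(28,100,100),(48,255,255),20):
        m=cv2.moments(c);p=[m["m10"]/m["m00"],m["m01"]/m["m00"]];print(n,p,m["m00"],ray(n,[p],.032))
for c in blobs(t,*GREEN,1500):
    q=cv2.boxPoints(cv2.minAreaRect(c));print(ray("top",q,.026).round(4).tolist())
for c in blobs(t,*ORANGE,100):print("orange",cv2.boxPoints(cv2.minAreaRect(c)).round(1).tolist())
a=t[90:210,270:370];b=s[150:250,200:400]
cv2.imwrite("pics/c3.png",np.hstack([cv2.resize(a,(300,360),interpolation=cv2.INTER_CUBIC),cv2.resize(b,(500,360),interpolation=cv2.INTER_CUBIC)]))
```

```text
clock 7.72 psi -0.223: first rz -0.005; then (tool) dx -0.0023 dy 0.0065 dz 0.1003; tilt 0.003 F [ 0.   0.9 -0.2]
top [324.89924670433146, 158.44915254237287] 177.0 [[ 0.64517563 -0.02171007  0.032     ]]
side [280.30645161290323, 195.58333333333331] 62.0 [[ 0.64248047 -0.02499508  0.032     ]]
[[0.6237, 0.0754, 0.026], [0.8211, 0.0556, 0.026], [0.8011, -0.133, 0.026], [0.6037, -0.1087, 0.026]]
orange [[444.1000061035156, 229.0], [446.79998779296875, 204.39999389648438], [458.70001220703125, 205.6999969482422], [456.0, 230.3000030517578]]
orange [[297.0, 193.5], [300.0, 168.1999969482422], [311.79998779296875, 169.60000610351562], [308.79998779296875, 194.89999389648438]]
```

View pics/c3.png

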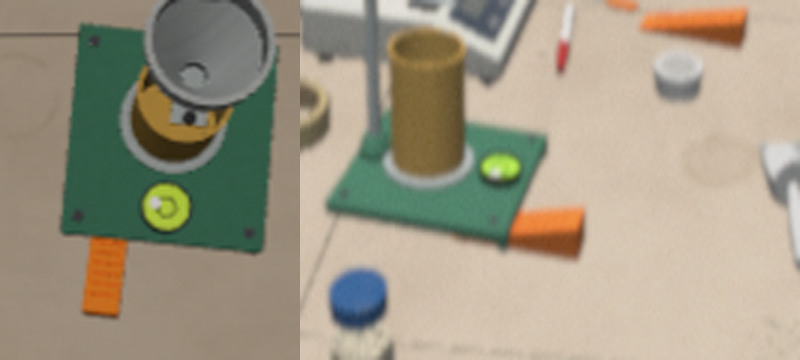

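Converted, 0.0355 m is 0.071, 0.035 m is 0.07.

Request:
shift_gripper(increments="0,0,0.06,0,0,0,0.07;0,0,0.07,0,0,0,0.07;0,0,0.071,0,0,0,0.07;0,0,0,0,0,0,0.07;0,0,0,0,0,0,0.03;0,0,0,0,0,0,0.03;0,0,0,0,0,0,0.02;0,0,0,0,0,0,0.02;0,0,0,0,0,0,0.02;0,0,0,0,0,0,0.02", force=50)

```text
clock: 8.65
tool_pos: [0.3942, -0.3598, 0.0055]
ee_rot: [0.344, 3.122, -0.001]
force: [-0.5, 0.2, 1.0]
opening: 0.0335
grip_force: 50.0
```

```bash
python3 -c "
from h import *
goal(.395,-.36,.005,-.218)"
```

```text
clock 8.65 psi -0.219: first rz -0.001; then (tool) dx -0.0008 dy -0.0000 dz 0.0005; tilt 0.000 F [-0.5  0.2  1. ]
```

Converted, -0.02 m is -0.04, -0.015 m is -0.03, -0.065 rad is -0.0103.

Request:
shift_gripper(increments="0,0,-0.04,0,0,0,0.02;0,0,-0.04,0,0,0,0.02;0,0,-0.03,0,0,-0.0103,0.02;0,0,0,0,0,-0.0103,0.02;0,0,0,0,0,0,0.02;0,0,0,0,0,0,0.02", force=50)

```text
clock: 9.15
tool_pos: [0.3938, -0.3597, 0.0602]
ee_rot: [-0.144, -3.138, -0.0]
force: [-0.7, -0.4, -0.0]
opening: 0.0336
grip_force: 50.0
```

```bash
python3 -c "
from h import *
goal(.4645,-.0542,.005,-.089)"
```

```text
clock 9.15 psi -0.092: first rz -0.003; then (tool) dx -0.0432 dy 0.3106 dz 0.0552; tilt 0.000 F [-0.7 -0.4 -0. ]
```

Converted, 0.0346 m is 0.0692, 0.0345 m is 0.069, -0.003 rad is -0.0005.

Request:
shift_gripper(increments="-0.0096,0.069,0,0,0,-0.0005,0.02;-0.0096,0.069,0,0,0,0,0.02;-0.0096,0.069,0,0,0,0,0.02;-0.0096,0.069,0,0,0,0,0.02;-0.0096,0.069,0,0,0,0,0.02;-0.0096,0.069,0,0,0,0,0.02;-0.0096,0.069,0,0,0,0,0.02;-0.0096,0.069,0,0,0,0,0.02;-0.0096,0.0692,0,0,0,0,0.02;0,0,0,0,0,0,0.02;0,0,0.05,0,0,0,0.02;0,0,0.05,0,0,0,0.02", force=50)

```text
clock: 10.15
tool_pos: [0.4654, -0.0541, 0.0104]
ee_rot: [0.136, 3.136, -0.002]
force: [-0.1, -0.7, -1.4]
opening: 0.0336
grip_force: 50.0
```

Request:
shift_gripper(increments="0,0,0,0,0,0,0.02;0,0,0.01,0,0,0,0.02;0,0,0,0,0,0,0.02")

```text
clock: 10.4
tool_pos: [0.4638, -0.0545, 0.0057]
ee_rot: [-0.138, -3.137, -0.001]
force: [0.6, 0.2, -0.9]
opening: 0.0337
grip_force: 50.0
```

```bash
python3 -c "
from h import *
goal(.4645,-.0542,.005,-.089)"
```

```text
clock 10.40 psi -0.088: first rz 0.001; then (tool) dx -0.0007 dy 0.0004 dz 0.0007; tilt 0.002 F [ 0.6  0.2 -0.9]
```

Converted, -0.009 m is -0.018, -0.008 m is -0.016.

Request:
shift_gripper(increments="-0.018,0,0,0,0,0,0.02;-0.018,0,0,0,0,0,0.02;-0.016,0,0,0,0,0,0.02;-0.016,0,0,0,0,0,0.02;-0.012,0,0,0,0,0,0.02;-0.012,0,0,0,0,0,0.02;-0.012,0,0,0,0,0,0.02;-0.012,0,0,0,0,0,0.02;-0.012,0,0,0,0,0,0.02;-0.012,0,0,0,0,0,0.02;0,0,0,0,0,0,0.02", force=55)

```text
clock: 11.32
tool_pos: [0.5334, -0.06, 0.0052]
ee_rot: [-0.136, -3.136, -0.001]
force: [-5.2, 1.8, 9.3]
opening: 0.0339
grip_force: 55.0
```

Request:
shift_gripper(increments="-0.012,0,0,0,0,0,0.02;-0.012,0,0,0,0,0,0.02;-0.012,0,0,0,0,0,0.02;-0.006,0,0,0,0,0,0.02;0,0,0,0,0,0,0.02;0,0,0,0,0,0,0.02;0,0,0,0,0,0,0.06;0,0,0,0,0,0,0.06;0,0,0,0,0,0,0.06;0,0,-0.04,0,0,0,0.06;0,0,-0.06,0,0,0,0.06;0,0,-0.06,0,0,0,0.06")

```text
clock: 12.32
tool_pos: [0.554, -0.0619, 0.0851]
ee_rot: [-0.136, -3.136, -0.001]
force: [0.9, -0.3, 0.2]
opening: 0.0601
grip_force: 0.0
```

```bash
python3 -c "
from h import *
goal(.607-.0536*.996,-.0668+.0536*.088,.005,-.089)"
```

```text
clock 12.32 psi -0.087: first rz 0.002; then (tool) dx 0.0004 dy -0.0003 dz 0.0801; tilt 0.002 F [ 0.9 -0.3  0.2]
```

Converted, 0.04 m is 0.08, 0.035 m is 0.07.

Request:
shift_gripper(increments="0.07,-0.04,-0.04,0,0,0,0.06;0.08,-0.02,-0.04,0,0,0,0.06;0.08,0,0,0,0,0,0.06;0.08,0,0,0,0,0,0.06;0.08,0,0,0,0,0,0.06;0,0,0,0,0,0,0.06;0,0,0,0,0,0,0.06;0,0,0,0,0,0,0.06")

```text
clock: 12.98
tool_pos: [0.3655, -0.074, 0.1228]
ee_rot: [0.137, 3.136, -0.002]
force: [0.4, 0.9, 1.5]
opening: 0.0602
grip_force: 0.0
```

Run:
```python
from h import *
t=viewer.camera("top");cv2.imwrite("pics/top4.png",t);s=viewer.camera("side");cv2.imwrite("pics/side4.png",s)
for n,im in(("top",t),("side",s)):
    for c in blobs(im,(28,100,100),(48,255,255),20):
        m=cv2.moments(c);p=[m["m10"]/m["m00"],m["m01"]/m["m00"]];print(n,p,m["m00"],ray(n,[p],.035))
for c in blobs(t,*GREEN,1500):
    q=cv2.boxPoints(cv2.minAreaRect(c));print(ray("top",q,.029).round(4).tolist())
for c in blobs(t,*ORANGE,100):print("orange",cv2.boxPoints(cv2.minAreaRect(c)).round(1).tolist())
a=t[140:210,280:370];a=cv2.resize(a,None,fx=4,fy=4,interpolation=cv2.INTER_CUBIC)
l=cv2.resize(t[148:172,312:338],(360,332),interpolation=cv2.INTER_CUBIC);cv2.imwrite("pics/c4.png",np.hstack([cv2.resize(a,(360,280)),cv2.resize(l,(303,280)) ]))
```

```text
top [324.5581171950048, 158.03073967339097] 173.5 [[ 0.64572569 -0.02066229  0.035     ]]
side [279.35472370766485, 195.5115864527629] 93.5 [[ 0.64408126 -0.01954119  0.035     ]]
[[0.6225, 0.0745, 0.029], [0.8181, 0.0581, 0.029], [0.8014, -0.1307, 0.029], [0.6056, -0.1098, 0.029]]
orange [[332.8999938964844, 197.1999969482422], [334.8999938964844, 171.3000030517578], [346.8999938964844, 172.1999969482422], [344.8999938964844, 198.10000610351562]]
orange [[297.0, 193.5], [300.0, 168.1999969482422], [311.79998779296875, 169.60000610351562], [308.79998779296875, 194.89999389648438]]
```

View pics/c4.png

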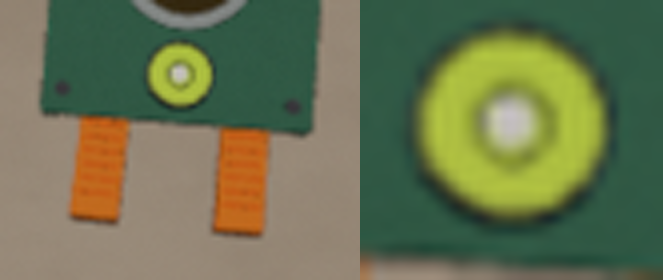

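Run:
```python
from h import *
for n in("top","side"):
    t=np.mean([viewer.camera(n).astype(float) for _ in range(4)],0);
    c=max(blobs(t.astype(np.uint8),(28,90,80),(48,255,255),20),key=cv2.contourArea);h=cv2.convexHull(c)
    k=np.zeros(t.shape[:2],np.uint8);cv2.drawContours(k,[h],-1,1,-1);k=cv2.erode(k,np.ones((3,3)))
    w=np.clip(t[...,0]-100,0,None)*k;Y,X=np.mgrid[:400,:640]
    f=cv2.fitEllipse(c)[0];b=[(w*X).sum()/w.sum(),(w*Y).sum()/w.sum()]
    print(n,f,b,(ray(n,[b],.036)-ray(n,[f],.036)).round(4))
s=monitor.get_state();print(s["clock"],s["force"])
```

```text
top (324.46502685546875, 158.10670471191406) [np.float64(324.465552032286), np.float64(157.93456327471893)] [[ 0.0005 -0.      0.    ]]
side (279.5, 195.656982421875) [np.float64(279.1004130918335), np.float64(195.45598983158564)] [[ 0.0013 -0.001   0.    ]]
13.4833 [-0.80604367 -0.56989356 -0.54338548]
```

```bash
python3 -c "
from bench import ctrl, viewer, monitor
print(ctrl.hand_in())"
```

```text
the job is handed in; nothing more can be done
None
```

I handed the job in at about 13.5 s: both shims are about 70 mm under the front edge, the stand moved no more than about 2 mm, and the bubble lies inside the ring, 0.5 mm off centre in the top view and about 1.6 mm in the coarser side view (limit 2.5 mm).

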